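First cross pair on a leak-test chamber cover

TASK

The gasketed cover of the leak-test chamber on the desk lies on with its four wing screws only finger-loose. Pull it down evenly with the first pair of the cross: tighten the wing screw at the corner by the brass hose nipple fully home, clockwise until its wings point at the middle of the cover, and then the diagonally opposite one just the same. Leave the other two screws loose, so that the gasket can settle.

Things in the scene. Friction and masses are not known exactly. Their poses are not given: they have to be found in the camera images.
- chamber: Leak-test chamber fixed to the desk: grey box, square aluminium cover 190 mm wide, round window. Origin: centre of the underside, z up. Cover top 86 mm up, window frame 3 mm more. Four identical black wing screws stand on the cover at (x, y) = (+-62, +-62) mm. A brass elbow hose nipple leaves the +x side and stands upright at (145, 62) mm, 18 mm thick, top 110 mm up; its corner is (+62, +62).
- screw_nipple (a joint): Turn (rad) of the wing screw at (+62, +62) mm, by the nipple; vertical axis. Grows clockwise from above to a firm stop at 1.3 = tight; starts 0.05 to 0.45. Light friction, stays as left, does not sink. Wings: one flat upright plane 54 mm wide, 9 mm thick, 16 to 40 mm above the cover's top, over an 18 mm hub. Yaw of that plane in the chamber's frame = 2.085 - value.
- screw_opposite (a joint): The same for the like wing screw at (-62, -62) mm, diagonally across: tight at its stop 1.3, starts 0.05 to 0.45; yaw of the wings' plane in the chamber's frame = 2.085 - value. Tight wings lie along the cover's diagonal, pointing at its middle. Grip across the 9 mm thickness, over the axis.
- screw_b (a joint): The same for the wing screw at (-62, +62) mm, which is to stay loose (starts 0.05 to 0.45, yaw of its wings' plane 0.515 - value).
- screw_d (a joint): The same for the wing screw at (+62, -62) mm, which is to stay loose (starts 0.05 to 0.45, yaw of its wings' plane 0.515 - value).

How it is judged:
By the outcome, as a careful person would: the job done as asked, in the order asked, and still so for the second after the job is handed in, with the robot touching nothing.
It also fails if it takes over 42 s, if anything falls off the work surface, if the arm or the gripper's body presses on something with over 40 N, if the wrist force passes 120 N, or if a joint passes its speed limit or range.

ROBOT

A 6-joint arm with a two-finger parallel gripper is mounted at the origin on the work surface. World frame = base frame: x ahead of the robot, y to its left, z up, the work surface at z = 0. Lengths are in mm, angles in rad, forces in N, time in s.
With the tool pointing down it reaches from about 350 to 875 mm from the base axis. Payload 4.2 kg.
Tool frame: the origin (TCP) lies at the very end of the fingers, on their centre line; the grasp point (between the pads) lies 19 mm behind it; z points along the fingers, y is the line along which they close (so a half turn about z gives the same grasp; the last joint's range is limited). The gripper opens to 85 mm and grips with 20 to 120 N. Pads are 22 mm wide; open, the fingers measure 114 mm over their backs; the gripper's body (76 mm by 85 mm) begins 54 mm behind the grasp point. The pads swing forward as they close: fully open they stand 13 mm farther back than shut.
Start: joints at [-1.025, 0.385, 0.008, 0, -1.194, -0.259], TCP at [176.819, -599.445, 231.312] pointing down, gripper open.
Joint ranges: [-3.14, 3.14], [-1.21, 2.06], [-1.07, 1.41], [-3.16, 2.05], [-2.99, -0.16], [-3.1, 3.1]. Speed limits (rad/s): [2.79, 2.79, 3.14, 3.14, 3.14, 3.14].

INTERFACE

Orientations are given as a unit quaternion [x, y, z, w].
In Python, from bench import arm, optics gives the robot as it stands. The module is installed in compiled form; this text tells all that it offers.
- The arm moves only by the tool step_arm, never from a script. Its argument "motion" is a list of rows, each an object with "dr": the turn, a rotation vector about the tool's x, y, z in units of 8 degrees (1.0 is 8 degrees), a list of three; "slide": the shift along the tool's x, y, z in mm, a list of three; "jaw": the finger opening in mm, from 0 to 85.4. A call has exactly 8 rows; each row is the pose to reach, as a shift and turn from the pose commanded when the call began, along the tool's axes at that moment; what a row does not reach only later rows make up. A row lasts 1/8 s, in which the tool goes at most 62.5 mm and 10.7 degrees, less where a joint would pass 70% of its speed; a pose out of reach is approached as far as the arm can. A call with a gripper value outside its range is refused whole. The fingers move at their own pace and stop on an object; the grip force is fixed at half the most. Time passes only in rows, so rows that repeat a pose let the fingers close, or fill a call up. It gives the time, the measured TCP pose, the force, the opening and the grip force at its end, in the units of the state.
- arm.read_state(): the state, without advancing time (a new reading comes with each control period).
- optics.get_image(name): name is "scene" or "top" or "wrist"; returns the picture (480x640x3 uint8, blue, green, red); there is no depth.
- optics.camera_info(name): a dict with "camera_matrix" (3x3 intrinsics, pixels), "k1" (the pictures are not rectified: a ray, as slopes to the right and down, at radius r is drawn at 1 + k1 r^2 times it, then the intrinsics apply), "view" (4x4, takes a point from world to camera coordinates); the wrist camera has in their place "T_tool_cam" (4x4, takes a point from camera to tool coordinates, whose origin is the TCP and whose axes are the flange's). Camera axes: x right, y up, looking along -z (the intrinsics and any distortion apply to the point x, -y, -z); pixel columns grow to the right and rows downward; lengths in mm; the calibration is good to about 2 mm. A picture is of the moment at which its call begins: read the wrist's pose just before it. camera_info takes no time and is no camera call.
- arm.job_done(): hands the job in; it is judged then, once.
The state is a dict: "clock": time; "joints": joint angles; "joint_vel": joint speeds; "joint_efforts": joint torques, N m; "position": TCP position; "ee_rot": TCP orientation; "contact_force": force on the tool from outside, world axes, zero at the start; "wrist_torque": the same for the moment, N m; "gripper_width": finger opening in mm; "grasp_force": force on a finger pad.
Only numpy, scipy, OpenCV 4.12 (cv2) and the standard library are available. Lean on these libraries where they do the work, as an engineer would, in place of code of your own. Each camera call takes 0.05 s, during which the arm holds its last target. There are 200 camera calls.

## Working session

There is one attempt and no reset: what is moved stays moved. The work goes in short steps, Python scripts to look and compute and a tool call to move; the robot and the scene stay as the last step left them, time stands still between calls to the robot, and variables do not carry over. Pictures are saved under pics/ and viewed, at most 10 in all, crops included, and the job is handed in when it is done.

Besides the shell and the picture viewer there is one more tool, called after "Request:" in YAML: its name, and indented under it one key for each argument. step_arm: Moves the arm, as the interface text tells. Its arguments: {"type":"object","properties":{"motion":{"type":"array","items":{"type":"object","properties":{"dr":{"type":"array","items":{"type":"number"}},"slide":{"type":"array","items":{"type":"number"}},"jaw":{"type":"number"}}}}},"required":["motion"]}

```bash
mkdir -p pics
python3 - <<'E'
from bench import arm, optics
import cv2,numpy as np
s=arm.read_state();print(s)
for n in("top","scene"):
    cv2.imwrite(f"pics/{n}0.png",optics.get_image(n));print(n,optics.camera_info(n))
print(optics.camera_info("wrist"))
E
```

```text
{'clock': 0.0, 'joints': array([-1.02540330e+00,  3.85560057e-01,  6.61720082e-03, -4.64015152e-04,
       -1.19397874e+00, -2.58587553e-01]), 'joint_vel': array([-0.00074404, -0.00141293,  0.00050002,  0.00059648,  0.00131011,
       -0.00011392]), 'joint_efforts': array([ 7.16952254e-04, -3.92284584e+01,  1.88399273e+01,  4.18618485e+00,
       -4.65599354e-03, -1.21786681e-05]), 'position': array([ 176.64539848, -598.91538068,  230.22127303]), 'ee_rot': array([-1.42826941e-01,  9.89747083e-01,  1.06229361e-03, -2.17306814e-04]), 'contact_force': array([-1.29626785,  0.31856356,  0.20350331]), 'wrist_torque': array([-0.02853689, -0.01864392,  0.01691123]), 'grasp_force': 0.0, 'gripper_width': 85.23653971391889}
top {'camera_matrix': array([[557.15092544,   0.        , 324.32392961],
       [  0.        , 557.15092544, 242.72425505],
       [  0.        ,   0.        ,   1.        ]]), 'k1': -0.05721105830377168, 'view': array([[ 5.80799631e-03, -9.99479819e-01,  3.17231636e-02,
         2.54751745e+01],
       [ 9.93941038e-01,  9.25208154e-03,  1.09524477e-01,
        -5.67105218e
[... 592 characters left out ...]
3213639e-01,  8.25163719e-01,
        -1.01547642e+03],
       [ 0.00000000e+00,  0.00000000e+00,  0.00000000e+00,
         1.00000000e+00]])}
{'camera_matrix': array([[353.01742427,   0.        , 316.366686  ],
       [  0.        , 353.01742427, 235.6786705 ],
       [  0.        ,   0.        ,   1.        ]]), 'k1': -0.018198133550110143, 'T_tool_cam': array([[-1.19488758e-03,  9.50798236e-01,  3.09808468e-01,
         8.02896363e+01],
       [ 9.99999285e-01,  1.14778084e-03,  3.34331487e-04,
         9.17900377e-01],
       [-3.77104358e-05,  3.09808646e-01, -9.50798928e-01,
        -1.41207088e+02],
       [ 0.00000000e+00,  0.00000000e+00,  0.00000000e+00,
         1.00000000e+00]])}
```

View pics/top0.png

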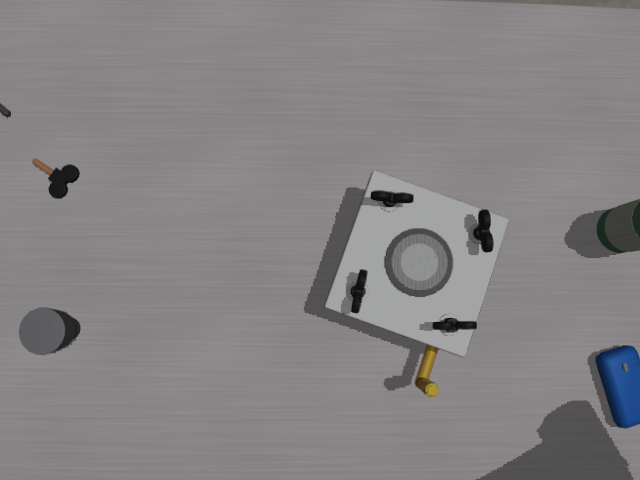

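View pics/scene0.png

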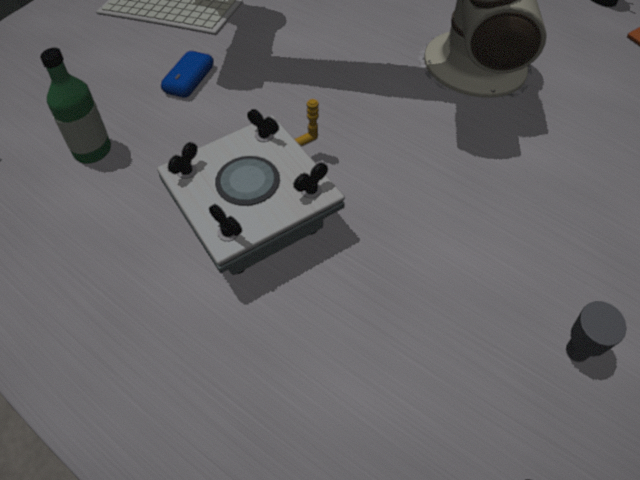

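Cover corners in the top view are about (374,172), (508,219), (466,356) and (327,306). The nipple is at (430,388), so its screw is at (452,325) and the opposite one at (390,198).

```bash
cat > h.py <<'E'
import numpy as np,cv2
from bench import arm,optics
from scipy.spatial.transform import Rotation as R
def cam2world(name,state=None):
    i=optics.camera_info(name)
    if name!="wrist": return i,np.linalg.inv(i["view"])
    T=np.eye(4);T[:3,:3]=R.from_quat(state["ee_rot"]).as_matrix();T[:3,3]=state["position"]
    return i,T@i["T_tool_cam"]
def cast(name,px,z,state=None):
    i,T=cam2world(name,state)
    u=cv2.undistortPoints(np.float64(px).reshape(-1,1,2),i["camera_matrix"],np.array([i["k1"],0,0,0]))[:,0]
    d=np.c_[u[:,0],-u[:,1],-np.ones(len(u))]@T[:3,:3].T
    o=T[:3,3]; return o+d*((z-o[2])/d[:,2])[:,None]
E
python3 - <<'E'
from h import *
im=cv2.imread("pics/top0.png")
roi=np.zeros(im.shape[:2],np.uint8);cv2.fillConvexPoly(roi,np.int32([(374,158),(522,212),(474,370),(313,310)]),255)
g=im.min(2)
m=((g>148)&(roi>0)).astype(np.uint8)*255
m=cv2.morphologyEx(m,cv2.MORPH_OPEN,np.ones((3,3)))
c=max(cv2.findContours(m,0,2)[0],key=cv2.contourArea)
ap=cv2.boxPoints(cv2.minAreaRect(c));print(cv2.contourArea(c),ap.tolist())
P=cast("top",cv2.convexHull(c)[:,0],86)[:,:2]
r=cv2.minAreaRect(np.float32(P));print(r)
# nipple
hsv=cv2.cvtColor(im,cv2.COLOR_BGR2HSV)
C=np.array(r[0]);N=cast("top",[(431,389)],108)[0,:2];print("nip",N)
best=None
for k in range(4):
    a=np.radians(r[2])+k*np.pi/2;Rm=np.array([[np.cos(a),-np.sin(a)],[np.sin(a),np.cos(a)]])
    e=np.linalg.norm(C+Rm@[145,62]-N)
    if best is None or e<best[0]:best=(e,a,Rm)
e,a,Rm=best;print("err",e,"yaw",a)
bl=((im.max(2)<60)).astype(np.uint8)
for n,xy,y0 in(("nip",(62,62),2.085),("opp",(-62,-62),2.085),("b",(-62,62),.515),("d",(62,-62),.515)):
    W=C+Rm@xy
    ys,xs=np.nonzero(bl&(roi>0));Q=cast("top",np.c_[xs,ys],122)[:,:2]
    Q=Q[np.linalg.norm(Q-W,axis=1)<38]
    w,v=np.linalg.eigh(np.cov(Q.T));ang=np.arctan2(v[1,1],v[0,1])
    print(n,W,Q.mean(0),len(Q),"world yaw",ang%np.pi,"val",(y0-(ang-a)+.8)%np.pi-.8)
E
```

```text
17276.5 [[325.0174560546875, 306.23699951171875], [373.93182373046875, 169.97552490234375], [512.805419921875, 219.82757568359375], [463.89105224609375, 356.08905029296875]]
((537.4520263671875, -89.38020324707031), (187.03350830078125, 187.22067260742188), 70.55418395996094)
nip [380.67184635 -98.62244433]
err 1.11654026506832 yaw 2.802199137953986
nip [ 458.34796164 -127.20277513] [ 458.7077309 -123.6097102] 383 world yaw 1.5728358083076794 val 0.17277067605651353
opp [616.55609109 -51.55763137] [613.31104143 -49.15669022] 441 world yaw 1.5116451472211423 val 0.23396133714305
b [ 575.27459825 -168.48426797] [ 573.12041897 -163.66156411] 529 world yaw 0.06125432168496037 val 0.11435216267923187
d [499.62945449 -10.27613852] [498.79299054  -8.22432642] 387 world yaw 2.9228256954574894 val 0.3943734424964964
```

Request:
step_arm:
  motion:
    - {"slide": [-404, 374, 45], "dr": [0, 0, -9.2], "jaw": 50}
    - {"slide": [-404, 374, 45], "dr": [0, 0, -9.2], "jaw": 50}
    - {"slide": [-404, 374, 45], "dr": [0, 0, -9.2], "jaw": 50}
    - {"slide": [-404, 374, 45], "dr": [0, 0, -9.2], "jaw": 50}
    - {"slide": [-404, 374, 45], "dr": [0, 0, -9.2], "jaw": 50}
    - {"slide": [-404, 374, 45], "dr": [0, 0, -9.2], "jaw": 50}
    - {"slide": [-404, 374, 45], "dr": [0, 0, -9.2], "jaw": 50}
    - {"slide": [-404, 374, 45], "dr": [0, 0, -9.2], "jaw": 50}

```text
clock: 1.1
position: [432.3, -169.3, 190.4]
ee_rot: [0.708, -0.707, 0.0, -0.0]
contact_force: [1.5, -1.0, -0.3]
gripper_width: 50.2
grasp_force: 0.0
```

Request:
step_arm:
  motion:
    - {"slide": [-43, -26, 0], "dr": [0, 0, 0], "jaw": 40}
    - {"slide": [-43, -26, 0], "dr": [0, 0, 0], "jaw": 40}
    - {"slide": [-43, -26, 0], "dr": [0, 0, 0], "jaw": 40}
    - {"slide": [-43, -26, 0], "dr": [0, 0, 0], "jaw": 40}
    - {"slide": [-43, -26, 0], "dr": [0, 0, 0], "jaw": 40}
    - {"slide": [-43, -26, 0], "dr": [0, 0, 0], "jaw": 40}
    - {"slide": [-43, -26, 0], "dr": [0, 0, 0], "jaw": 40}
    - {"slide": [-43, -26, 0], "dr": [0, 0, 0], "jaw": 40}

```text
clock: 2.1
position: [457.8, -128.4, 190.6]
ee_rot: [0.707, -0.707, 0.0, -0.0]
contact_force: [0.1, -1.0, -0.4]
gripper_width: 40.0
grasp_force: 0.0
```

Run:
```python
from h import *
s=arm.read_state();im=optics.get_image("wrist");cv2.imwrite("pics/w1.png",im)
print(s["position"],R.from_quat(s["ee_rot"]).as_matrix()[:,0],s["joints"])
bl=(im.max(2)<60).astype(np.uint8)
n,l,st,ce=cv2.connectedComponentsWithStats(bl)
for k in range(1,n):
    if st[k,4]>300: print(k,st[k],ce[k],cast("wrist",[ce[k]],118,s)[0])
```

```text
[ 457.7607946  -128.40538063  190.60635473] [ 2.95294500e-04 -9.99999956e-01  6.62945753e-06] [ 6.93203746e-02  1.66732610e-01 -4.08189040e-01  1.49386822e-05
 -9.95789466e-01 -6.90332035e-02]
1 [127 119 242  85 369] [244.3495935  158.90243902] [ 499.65335756 -185.68111456  118.        ]
7 [  85  168   89   31 1705] [131.11202346 185.07859238] [ 570.11370669 -170.18955212  118.        ]
9 [ 303  209   26   77 1285] [315.53696498 245.45136187] [ 457.32785938 -130.93452374  118.        ]
10 [    0   229   640   251 60337] [313.16886819 413.07361984] [459.36624559   5.3355022  118.        ]
38 [  83  310   47   69 2094] [103.41642789 341.37535817] [608.61031954 -58.44514964 118.        ]
```

View pics/w1.png

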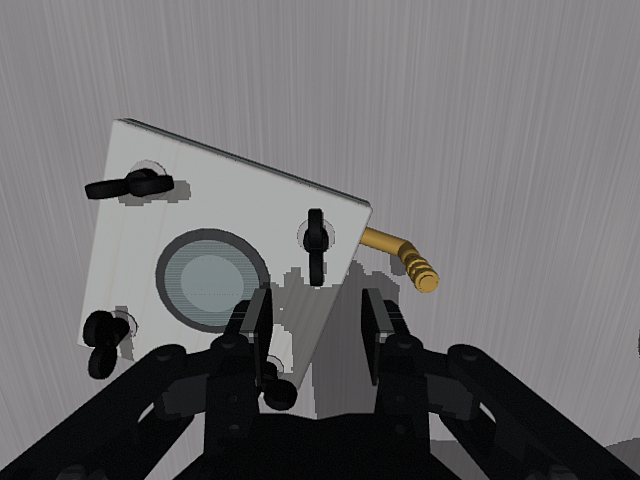

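The wrist view shows the nipple screw's wings upright at (303–329, 209–286), parallel to the jaws and centred between them, with the nipple clear at (427,283). I'll lower onto it.

Request:
step_arm:
  motion:
    - {"slide": [-1.5, 0, 45], "dr": [0, 0, 0], "jaw": 40}
    - {"slide": [-1.5, 0, 80], "dr": [0, 0, 0], "jaw": 40}
    - {"slide": [-1.5, 0, 94], "dr": [0, 0, 0], "jaw": 40}
    - {"slide": [-1.5, 0, 94], "dr": [0, 0, 0], "jaw": 30}
    - {"slide": [-1.5, 0, 94], "dr": [0, 0, 0], "jaw": 5}
    - {"slide": [-1.5, 0, 94], "dr": [0, 0, 0], "jaw": 5}
    - {"slide": [-1.5, 0, 94], "dr": [0, 0, 0], "jaw": 5}
    - {"slide": [-1.5, 0, 94], "dr": [0, 0, 0], "jaw": 5}

```text
clock: 3.15
position: [458.5, -126.8, 97.9]
ee_rot: [0.707, -0.707, 0.001, -0.001]
contact_force: [-1.8, 0.2, 6.1]
gripper_width: 14.1
grasp_force: 59.0
```

Run:
```python
from h import *
s=arm.read_state();im=optics.get_image("wrist");cv2.imwrite("pics/w2.png",im);s=arm.read_state()
print(s["gripper_width"],s["grasp_force"],s["contact_force"],s["wrist_torque"],s["position"])
```

```text
14.062573849892209 58.99902820587158 [-2.11456526  0.84546595  6.28905277] [ 0.23151698  0.58902161 -0.03482558] [ 458.47088449 -126.82451001   97.86638502]
```

View pics/w2.png

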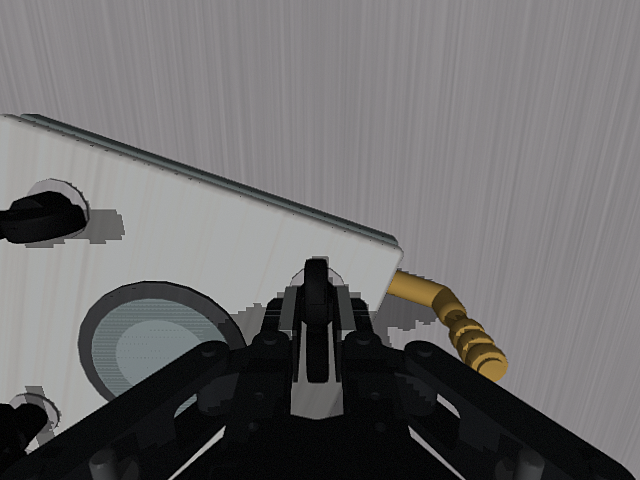

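The wings sit aligned between the fingers at (316,330). However, an opening of 14 mm and a TCP at 98, below the hub top at 102, suggest the tips clamp the hub. I'll reopen, raise 8 mm and close again.

Request:
step_arm:
  motion:
    - {"slide": [0, 0, 0], "dr": [0, 0, 0], "jaw": 28}
    - {"slide": [0, 0, 0], "dr": [0, 0, 0], "jaw": 28}
    - {"slide": [0, 1, -8], "dr": [0, 0, 0], "jaw": 28}
    - {"slide": [0, 1, -8], "dr": [0, 0, 0], "jaw": 28}
    - {"slide": [0, 1, -8], "dr": [0, 0, 0], "jaw": 5}
    - {"slide": [0, 1, -8], "dr": [0, 0, 0], "jaw": 5}
    - {"slide": [0, 1, -8], "dr": [0, 0, 0], "jaw": 5}
    - {"slide": [0, 1, -8], "dr": [0, 0, 0], "jaw": 5}

```text
clock: 4.2
position: [458.3, -126.8, 105.1]
ee_rot: [0.707, -0.707, 0.001, -0.001]
contact_force: [4.8, -0.6, 0.7]
gripper_width: 7.5
grasp_force: 59.6
```

Request:
step_arm:
  motion:
    - {"slide": [0, -0.7, 0], "dr": [0, 0, 1.0], "jaw": 5}
    - {"slide": [0, -0.7, 0], "dr": [0, 0, 2.1], "jaw": 5}
    - {"slide": [0, -0.7, 0], "dr": [0, 0, 3.2], "jaw": 5}
    - {"slide": [0, -0.7, 0], "dr": [0, 0, 4.3], "jaw": 5}
    - {"slide": [0, -0.7, 0], "dr": [0, 0, 5.4], "jaw": 5}
    - {"slide": [0, -0.7, 0], "dr": [0, 0, 6.5], "jaw": 5}
    - {"slide": [0, -0.7, 0], "dr": [0, 0, 7.3], "jaw": 5}
    - {"slide": [0, -0.7, 0], "dr": [0, 0, 7.6], "jaw": 5}

```text
clock: 5.2
position: [459.1, -127.1, 105.1]
ee_rot: [-0.252, 0.968, -0.001, 0.002]
contact_force: [5.4, -3.2, 0.1]
gripper_width: 7.5
grasp_force: 59.5
```

```bash
cat > st.py <<'E'
from h import *
s=arm.read_state();x=R.from_quat(s["ee_rot"]).as_matrix()[:,0]
print("yaw",np.arctan2(x[1],x[0]),"val if wings along x",(2.085-(np.arctan2(x[1],x[0])-2.802)+.8)%np.pi-.8,s["wrist_torque"],s["contact_force"],s["position"],s["joints"][5],s["gripper_width"])
E
python3 st.py
```

```text
yaw -2.6321586651223488 val if wings along x 1.2359733579427619 [-0.76989873 -1.43867732  0.07168879] [ 5.42374163 -3.22170515  0.05211043] [ 459.06970517 -127.10363974  105.06086911] -1.1350944977703967 7.515281610709028
```

Request:
step_arm:
  motion:
    - {"slide": [0, -1, 0], "dr": [0, 0, 0.3], "jaw": 5}
    - {"slide": [0, -1, 0], "dr": [0, 0, 0.5], "jaw": 5}
    - {"slide": [0, -1, 0], "dr": [0, 0, 0.7], "jaw": 5}
    - {"slide": [0, -1, 0], "dr": [0, 0, 0.9], "jaw": 5}
    - {"slide": [0, -1, 0], "dr": [0, 0, 1.0], "jaw": 5}
    - {"slide": [0, -1, 0], "dr": [0, 0, 1.0], "jaw": 5}
    - {"slide": [0, -1, 0], "dr": [0, 0, 1.0], "jaw": 5}
    - {"slide": [0, -1, 0], "dr": [0, 0, 1.0], "jaw": 5}

```text
clock: 6.2
position: [459.2, -127.4, 105.1]
ee_rot: [-0.187, 0.982, -0.001, 0.001]
contact_force: [4.3, 2.9, 1.5]
gripper_width: 7.8
grasp_force: 78.7
```

```bash
python3 st.py
```

```text
yaw -2.764868378512061 val if wings along x 1.3686830713324756 [ 0.94046933 -1.23866968  1.4663559 ] [4.29530354 2.89183152 1.53064381] [ 459.18294244 -127.35205191  105.12397043] -1.2673424940321067 7.8156023789176885
```

Firm stop reached: 1.5 N m, with the wings at about 1.3. I'll release, rise and go to the opposite screw.

Request:
step_arm:
  motion:
    - {"slide": [0, 0, 0], "dr": [0, 0, 0], "jaw": 40}
    - {"slide": [0, 0, 0], "dr": [0, 0, 0], "jaw": 40}
    - {"slide": [0, 0, -50], "dr": [0, 0, 0], "jaw": 40}
    - {"slide": [0, 0, -85], "dr": [0, 0, 0], "jaw": 40}
    - {"slide": [-50, 3.5, -85], "dr": [0, 0, -1.3], "jaw": 40}
    - {"slide": [-100, 7, -85], "dr": [0, 0, -2.6], "jaw": 40}
    - {"slide": [-150, 10.5, -85], "dr": [0, 0, -3.9], "jaw": 40}
    - {"slide": [-175, 12.5, -85], "dr": [0, 0, -5.2], "jaw": 40}

```text
clock: 7.2
position: [617.1, -52.0, 188.0]
ee_rot: [-0.523, 0.852, 0.001, -0.002]
contact_force: [-0.1, 0.3, -0.5]
gripper_width: 40.0
grasp_force: 0.0
```

```bash
python3 st.py
```

```text
yaw -2.039748124482804 val if wings along x 0.6435628173032171 [-0.03108711  0.01987065 -0.03896811] [-0.12334498  0.34157384 -0.45462479] [617.05213581 -52.00590074 187.99573893] -0.6454580990607788 40.00391873563594
```

Remaining turn: from −2.04 to −1.63, about −2.9 units.

Request:
step_arm:
  motion:
    - {"slide": [0, 0, 0], "dr": [0, 0, -1.2], "jaw": 40}
    - {"slide": [0, 0, 0], "dr": [0, 0, -2.3], "jaw": 40}
    - {"slide": [0, 0, 0], "dr": [0, 0, -2.9], "jaw": 40}
    - {"slide": [0, 0, 0], "dr": [0, 0, -2.9], "jaw": 40}
    - {"slide": [0, 0, 0], "dr": [0, 0, -2.9], "jaw": 40}
    - {"slide": [0, 0, 0], "dr": [0, 0, -2.9], "jaw": 40}
    - {"slide": [0, 0, 0], "dr": [0, 0, -2.9], "jaw": 40}
    - {"slide": [0, 0, 0], "dr": [0, 0, -2.9], "jaw": 40}

```text
clock: 8.2
position: [616.5, -52.6, 189.6]
ee_rot: [-0.682, 0.731, 0.0, -0.0]
contact_force: [0.1, 0.0, 0.8]
gripper_width: 40.4
grasp_force: 0.0
```

```bash
python3 st.py
python3 - <<'E'
from h import *
s=arm.read_state();im=optics.get_image("wrist");cv2.imwrite("pics/w3.png",im)
E
```

```text
yaw -1.6402797461381846 val if wings along x 0.24409443895859861 [-0.02036865  0.03154506  0.01007501] [0.11392009 0.0352173  0.83490937] [616.53191572 -52.61982335 189.60215712] -0.24553876062390406 40.389975447944934
```

View pics/w3.png

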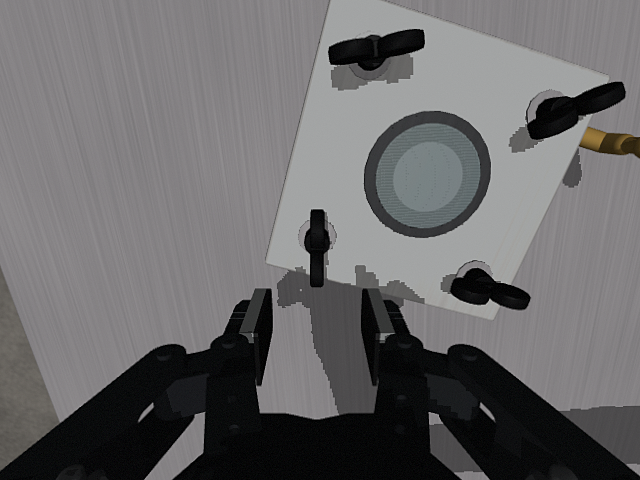

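The opposite screw's wings at (317,247) are vertical and centred between the jaws. The nipple screw at (575,110) now lies along the diagonal. Lowering to TCP 105 and gripping.

Request:
step_arm:
  motion:
    - {"slide": [-1, 0, 45], "dr": [0, 0, 0], "jaw": 40}
    - {"slide": [-1, 0, 75], "dr": [0, 0, 0], "jaw": 40}
    - {"slide": [-1, 0, 84], "dr": [0, 0, 0], "jaw": 40}
    - {"slide": [-1, 0, 84], "dr": [0, 0, 0], "jaw": 30}
    - {"slide": [-1, 0, 84], "dr": [0, 0, 0], "jaw": 5}
    - {"slide": [-1, 0, 84], "dr": [0, 0, 0], "jaw": 5}
    - {"slide": [-1, 0, 84], "dr": [0, 0, 0], "jaw": 5}
    - {"slide": [-1, 0, 84], "dr": [0, 0, 0], "jaw": 5}

```text
clock: 9.25
position: [616.7, -51.6, 107.4]
ee_rot: [-0.682, 0.731, -0.0, 0.0]
contact_force: [-3.2, 1.6, 5.8]
gripper_width: 7.5
grasp_force: 60.2
```

Request:
step_arm:
  motion:
    - {"slide": [0, 0, -1], "dr": [0, 0, 1.0], "jaw": 5}
    - {"slide": [0, 0, -1], "dr": [0, 0, 2.1], "jaw": 5}
    - {"slide": [0, 0, -1], "dr": [0, 0, 3.2], "jaw": 5}
    - {"slide": [0, 0, -1], "dr": [0, 0, 4.3], "jaw": 5}
    - {"slide": [0, 0, -1], "dr": [0, 0, 5.4], "jaw": 5}
    - {"slide": [0, 0, -1], "dr": [0, 0, 6.4], "jaw": 5}
    - {"slide": [0, 0, -1], "dr": [0, 0, 7.0], "jaw": 5}
    - {"slide": [0, 0, -1], "dr": [0, 0, 7.1], "jaw": 5}

```text
clock: 10.25
position: [616.8, -51.7, 107.4]
ee_rot: [-0.253, 0.968, -0.0, 0.0]
contact_force: [-1.9, 0.6, 2.9]
gripper_width: 7.6
grasp_force: 59.7
```

```bash
python3 st.py
```

```text
yaw -2.6308304725522604 val if wings along x 1.2346451653726749 [-0.01642002  0.64227682  0.08928041] [-1.89274949  0.61862149  2.85565208] [616.81592096 -51.71458365 107.35880888] -1.2378945826853638 7.5763164645745835
```

Request:
step_arm:
  motion:
    - {"slide": [0, 0, 0], "dr": [0, 0, 0.3], "jaw": 5}
    - {"slide": [0, 0, 0], "dr": [0, 0, 0.5], "jaw": 5}
    - {"slide": [0, 0, 0], "dr": [0, 0, 0.7], "jaw": 5}
    - {"slide": [0, 0, 0], "dr": [0, 0, 0.9], "jaw": 5}
    - {"slide": [0, 0, 0], "dr": [0, 0, 1.0], "jaw": 5}
    - {"slide": [0, 0, 0], "dr": [0, 0, 1.0], "jaw": 5}
    - {"slide": [0, 0, 0], "dr": [0, 0, 1.0], "jaw": 5}
    - {"slide": [0, 0, 0], "dr": [0, 0, 1.0], "jaw": 5}

```text
clock: 11.25
position: [616.9, -51.7, 107.4]
ee_rot: [-0.187, 0.982, -0.001, 0.0]
contact_force: [-2.5, -0.1, 5.4]
gripper_width: 7.2
grasp_force: 77.2
```

```bash
python3 st.py
```

```text
yaw -2.7652526213947994 val if wings along x 1.3690673142152139 [-0.05332976  0.89699957  1.47671569] [-2.46367855 -0.13527102  5.43842185] [616.85086329 -51.71045915 107.41872286] -1.3739509469358009 7.150349693022023
```

Stop reached again at 1.5 N m. Releasing and backing off for a check.

Request:
step_arm:
  motion:
    - {"slide": [0, 0, 0], "dr": [0, 0, 0], "jaw": 40}
    - {"slide": [0, 0, 0], "dr": [0, 0, 0], "jaw": 40}
    - {"slide": [0, 0, -50], "dr": [0, 0, 0], "jaw": 40}
    - {"slide": [0, 0, -100], "dr": [0, 0, 0], "jaw": 40}
    - {"slide": [-30, 0, -140], "dr": [0, 0, 0], "jaw": 40}
    - {"slide": [-60, 0, -160], "dr": [0, 0, 0], "jaw": 40}
    - {"slide": [-60, 0, -160], "dr": [0, 0, 0], "jaw": 40}
    - {"slide": [-60, 0, -160], "dr": [0, 0, 0], "jaw": 40}

```text
clock: 12.25
position: [671.8, -29.9, 265.0]
ee_rot: [-0.184, 0.983, 0.0, -0.001]
contact_force: [-0.8, -0.2, -0.5]
gripper_width: 40.1
grasp_force: 0.0
```

```bash
python3 st.py
python3 - <<'E'
from h import *
s=arm.read_state();im=optics.get_image("wrist");cv2.imwrite("pics/w4.png",im)
a=2.802
bl=(im.max(2)<60).astype(np.uint8);ys,xs=np.nonzero(bl);Q=cast("wrist",np.c_[xs,ys],114,s)[:,:2]
i,T=cam2world("wrist",s);o=T[:3,3]
for n,W,y0 in(("nip",(459,-127),2.085),("opp",(617,-51.5),2.085),("b",(575.5,-168.5),.515),("d",(500,-10),.515)):
    q=Q[np.linalg.norm(Q-np.array(W),axis=1)<34]
    w,v=np.linalg.eigh(np.cov(q.T));ang=np.arctan2(v[1,1],v[0,1])
    print(n,q.mean(0),len(q),(y0-(ang-a)+.8)%np.pi-.8)
E
```

```text
yaw -2.7716613639308023 val if wings along x 1.3754760567512168 [-0.00999817  0.07975117 -0.00435282] [-0.7561051  -0.1970822  -0.47781646] [671.77626129 -29.91312656 265.01314779] -1.395736277111371 40.13437916247953
nip [nan nan] 0 nan
opp [614.61613688 -51.25740403] 870 1.2956596652549137
b [ 574.35699752 -165.67688256] 1737 0.0745263215823655
d [505.19555465 -12.01351107] 1016 0.4178947154530175
  avg = a.mean(axis, **keepdims_kw)
  ret = um.true_divide(
<stdin>:8: RuntimeWarning: Degrees of freedom <= 0 for slice
  c *= np.true_divide(1, fact)
  c *= np.true_divide(1, fact)
<stdin>:9: RuntimeWarning: Mean of empty slice.
```

View pics/w4.png

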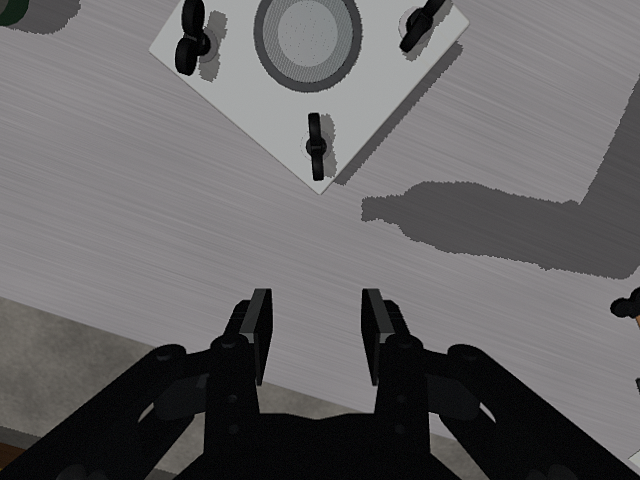

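The opposite screw at (316,147) is tight, about 1.30, and the two others are unchanged. The nipple screw is out of view, so I'll shift to check it.

Request:
step_arm:
  motion:
    - {"slide": [40, 0, 0], "dr": [0, 0, 0], "jaw": 40}
    - {"slide": [90, 0, 0], "dr": [0, 0, 0], "jaw": 40}
    - {"slide": [140, 0, 0], "dr": [0, 0, 0], "jaw": 40}
    - {"slide": [180, 0, 0], "dr": [0, 0, 0], "jaw": 40}
    - {"slide": [200, 0, 0], "dr": [0, 0, 0], "jaw": 40}
    - {"slide": [200, 0, 0], "dr": [0, 0, 0], "jaw": 40}
    - {"slide": [200, 0, 0], "dr": [0, 0, 0], "jaw": 40}
    - {"slide": [200, 0, 0], "dr": [0, 0, 0], "jaw": 40}

```text
clock: 13.3
position: [487.0, -102.0, 266.1]
ee_rot: [-0.184, 0.983, 0.0, -0.0]
contact_force: [0.5, 0.4, 0.4]
gripper_width: 39.9
grasp_force: 0.0
```

Run:
```python
from h import *
s=arm.read_state();im=optics.get_image("wrist");cv2.imwrite("pics/w5.png",im)
a=2.802
bl=(im.max(2)<60).astype(np.uint8);ys,xs=np.nonzero(bl);Q=cast("wrist",np.c_[xs,ys],114,s)[:,:2]
q=Q[np.linalg.norm(Q-np.array((459,-127)),axis=1)<34]
w,v=np.linalg.eigh(np.cov(q.T));ang=np.arctan2(v[1,1],v[0,1])
print(q.mean(0),len(q),(2.085-(ang-a)+.8)%np.pi-.8,s["contact_force"])
```

```text
[ 455.97124132 -127.09843481] 859 1.3058892819721144 [0.48690132 0.43558097 0.42074249]
```

View pics/w5.png

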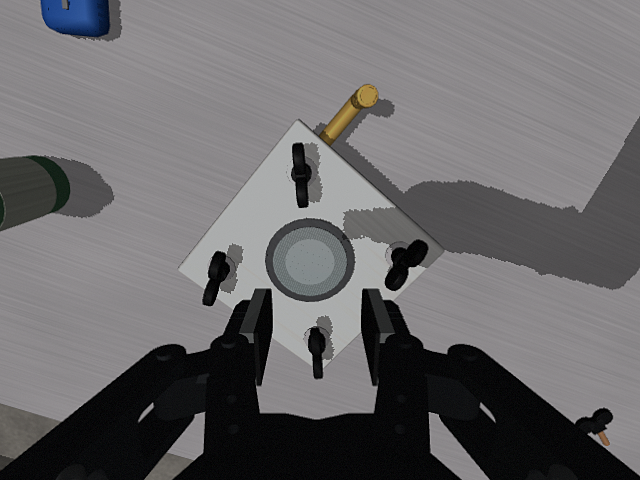

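Both wing screws, at (301,175) and (317,350), point at the middle (about 1.30). The side screws are unturned and the gripper is clear.

```bash
python3 -c "from bench import arm;print(arm.job_done())"
```

```text
the job is handed in; nothing more can be done
None
```

I tightened the wing screw by the nipple to its stop, then the diagonally opposite one; by camera both read about 1.30, the other two stay loose, and the job was handed in at about 13.4 s.

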